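Open the spring gate of a bench guard and hold it wide

TASK

Make the guard screen round the compaction mould firm by swinging its corner hook closed onto the stud; then squeeze the catch on the fixed part of the front fully, so that its bolt leaves the gate, and only after that squeeze the catch that is the gate's own handle. Keeping that handle squeezed, swing the gate out towards you, past its detent, until it stands wide open (about 80 degrees), and finish while still holding it there steadily against its closing spring. Leave the tin and the weights standing around the guard undisturbed.

Things in the scene. Friction and masses are not known exactly. Their poses are not given: they have to be found in the camera images.
- guard: Fixed open-topped pen of aluminium posts and rails with clear panels: 270 mm wide (y), 200 deep (x), rails 130 high. Origin on the bench, middle of the front line; x points from the front into the pen, y left, z up ('guard frame'). Front: gate from y = +0.13 (hinge) to -0.02; fixed panel with the post catch from -0.035 to -0.14. All that is handled stands above the rails.
- hook (a joint): Corner hook on top of the right side rail, turning level about a vertical pivot at guard frame (0.10, -0.14). 0 = closed: arm forward along the rail, bent end round the stud at the right front corner, against its stop (under 0.08 rad is closed). Grows to 1.4 rad as the arm swings outward to -y; starts at 0.6 to 1.2. Light friction (1 N at the peg): stays where left.
- hook_peg (a point): Middle of the upright round finger peg on the hook arm (12 mm diameter, standing from z = 0.139 to 0.179), 52 mm from the pivot; this point is at z = 0.164. With the hook closed it is at guard frame (0.048, -0.14). May be pinched from above or pushed.
- hook_pivot (a point): Point on the hook's vertical pivot axis, at z = 0.164.
- post_catch (a joint): Slide of the first catch, on the fixed part of the front. 0 = bolt out in front of the gate's free end; 0.012 m = fully squeezed; bolt clear of the gate from 0.009. Friction only (4 N): stays where put. Worked by squeezing two upright grey plates together; only the left one (nearer the gate) moves, to the right.
- post_catch_grip (a point): Midway between the first catch's two plates once squeezed: guard frame (0, -0.097), z = 0.158; axes as the guard's. Plates 26 mm (x) by 10 mm (y), from z = 0.136 (housing top) to 0.176. Outer faces: 54 mm apart before (guard y -0.118 and -0.064), 42 mm after the squeeze (-0.118 and -0.076).
- gate (a joint): Gate angle about the vertical hinge at its left end. 0 = closed (stop); grows to at most 1.75 rad as the free end swings out of the pen to -x (clockwise from above). A spring swings it shut if let go (0.15 N m closed, 0.39 at 1.6 rad); a spring ball on the sill resists from 0.55 to 0.85 rad (0.5 N m more: 5 to 8 N at the handle). Locked, it moves under 0.03 rad.
- gate_handle (a point): On the gate, midway between its handle's two grey plates (second catch) when squeezed: 106 mm from the hinge axis, z = 0.158. Turns with the gate; its y runs along the gate to the hinge. Plates 26 by 10 mm, z 0.136 to 0.176. Along its y: fixed plate's outer face +0.021 (hinge side), moving plate's outer face -0.033 at rest, -0.021 squeezed (54 and 42 mm over both).
- gate_hinge (a point): Point on the gate's vertical hinge axis at z = 0.158 (guard frame (0, 0.13)).
- grip_catch (a joint): Slide of the second catch: the moving plate of the gate's handle (farther from the hinge). 0 = bolt behind the latch post; 0.012 m = fully squeezed; bolt clear of the post from 0.009. Spring returned: 4 N at rest, 9 N squeezed, so the handle must stay squeezed (some 30 N or more of grip).
- mould: Red tube mould with steel punch, 70 mm diameter, 168 mm high, clamped to the bench inside the pen; origin at the centre of its underside. Not to be handled; only something to keep clear of.
- tin: Round ochre tin, 84 mm diameter, 52 mm high, loose on the bench to the left of the guard; origin at the centre of its underside. To be left alone.
- weight: Brass balance weight, 30 mm diameter, 40 mm high, loose on the bench to the right, in front of the guard; origin at the centre of its underside. To be left alone.
- weight_small: Smaller brass balance weight, 24 mm diameter, 32 mm high, loose on the bench to the right of the guard; origin at the centre of its underside. To be left alone.

How it is judged (in metres and radians):
On the way, in this order (a step that is already met when the one before it is completed fails the run):
1. the corner hook is closed onto its stud (value of joint hook below 0.08 rad), for 0.2 s.
2. the catch on the fixed front is squeezed until its bolt is clear of the gate (value of joint post_catch above 0.009 m and value of joint hook below 0.1 rad), for 0.2 s.
3. the handle catch is squeezed while the gate is still closed (value of joint grip_catch above 0.008 m and value of joint gate below 0.15 rad and value of joint post_catch above 0.009 m), for 0.1 s.
4. the gate is swung past its detent in the robot's grip (value of joint gate above 0.95 rad and contact force between the fingers and gate above 1 N), for 0.1 s.
At the end, for the whole second after the job is handed in: The gate stands at least 1.17 rad (67 degrees) open, still (under 0.1 rad/s), with the fingers bearing on it (over 1 N) and its handle catch still squeezed (over 8 mm); the hook is closed (under 0.1 rad) and the post catch still withdrawn (over 9 mm) (all of step 2 and value of joint gate above 1.17 rad and velocity of joint gate between -0.1 and 0.1 rad/s and contact force between the fingers and gate above 1 N and value of joint grip_catch above 0.008 m); the arm keeps its last pose, push and grip.
It fails at once if the post catch is worked before the hook is closed (value of joint post_catch above 0.006 m and value of joint hook above 0.12 rad).
It fails at once if the handle catch is squeezed before the post catch has been (value of joint grip_catch above 0.006 m and value of joint post_catch below 0.006 m).
It fails at once if the tin or a weight beside the guard is shifted by more than 25 mm or tipped over (distance of any of tin, weight, weight_small from where it was at the start of the episode above 0.025 m or angle between any of tin, weight, weight_small's own z axis and vertical above 0.4 rad).
It also fails if it takes over 50 s, if anything falls off the work surface, if the arm or the gripper's body presses on something with over 40 N, if the wrist force passes 120 N, or if a joint passes its speed limit or range.

ROBOT

A 7-joint arm with a two-finger parallel gripper is mounted at the origin on a cart in front of the work surface, level with it; the furniture and walls round the work are solid. World frame = base frame: x ahead of the robot, y to its left, z up, the work surface at z = 0. Lengths are in mm, angles in rad, forces in N, time in s.
With the tool pointing down it reaches from about 400 to 875 mm from the base axis. Payload 4.4 kg.
Tool frame: the origin (TCP) lies midway between the tips of the shut fingers; the grasp point (between the pads) lies 19 mm behind it; z points along the fingers, y is the line along which they close (so a half turn about z gives the same grasp; the last joint's range is limited). The gripper opens to 85 mm and grips with 20 to 120 N. Pads are 22 mm wide; open, the fingers measure 114 mm over their backs; the gripper's body (76 mm by 85 mm) begins 54 mm behind the grasp point. The pads swing forward as they close: fully open they stand 13 mm farther back than shut.
Start: joints at [-1.178, 0.628, 0.038, 1.517, -0.027, 0.996, -0.02], TCP at [287.847, 582.805, 231.313] pointing down, gripper open.
Joint ranges: [-3.06, 3.06], [-0.37, 2.12], [-1.25, 1.32], [0.18, 2.47], [-1.1, 4.24], [0.23, 1.98], [-2.94, 2.94]. Speed limits (rad/s): [2.57, 2.57, 3.14, 3.14, 3.14, 3.14, 3.14].

INTERFACE

Orientations are given as [roll, pitch, yaw] about the fixed x, y, z axes, in that order (R = Rz(yaw) Ry(pitch) Rx(roll)).
In Python, from cell import read_state, get_image, finish_job gives the robot as it stands.
- The arm moves only by the tool send_rows, never from a script. Its argument "series" is a list of rows, each an object of numbers: "ax", "ay", "az": the turn, a rotation vector about the tool's x, y, z in rad; "dx", "dy", "dz": the shift along the tool's x, y, z in cm; "hand": the closure, from 0 (fully open) to 1 (shut). In form: [{"ax": .., "ay": .., "az": .., "dx": .., "dy": .., "dz": .., "hand": ..}, ...]. A call has 1 to 10 rows; each row is the pose to reach, as a shift and turn from the pose commanded when the call began, along the tool's axes at that moment; what a row does not reach only later rows make up. A row lasts 1/10 s, in which the tool goes at most 50 mm and 8.59 degrees, less where a joint would pass 70% of its speed; a pose out of reach is approached as far as the arm can. A call with a gripper value outside its range is refused whole. The fingers move at their own pace and stop on an object; the grip force is fixed at half the most. Time passes only in rows, so rows that repeat a pose let the fingers close. It gives the time, the measured TCP pose, the force, the opening and the grip force at its end, in the units of the state.
- read_state(): the state, without advancing time (a new reading comes with each control period).
- get_image(name): name is "scene" or "top" or "wrist"; returns a dict with "pixels" (480x640x3 uint8, red, green, blue), "mtx" (3x3 intrinsics, pixels), "k1" (the pictures are not rectified: a ray, as slopes to the right and down, at radius r is drawn at 1 + k1 r^2 times it, then the intrinsics apply), "R" (3x3) and "t" (3): a world point X has camera coordinates R X + t. Camera axes: x right, y down, z forward; pixel columns grow to the right and rows downward; lengths in mm; the calibration is good to about 2 mm. A picture is of the moment at which its call begins. There is no depth.
- finish_job(): hands the job in; it is judged then, once.
The state is a dict: "clock": time; "qpos": joint angles; "qd": joint speeds; "tau": joint torques, N m; "eef_pos": TCP position; "tool_rot": TCP orientation; "force": force on the tool from outside, world axes, zero at the start; "torque": the same for the moment, N m; "width": finger opening in mm; "gripper_force": force on a finger pad.
Only numpy, scipy, OpenCV 4.12 (cv2) and the standard library are available. Lean on these libraries where they do the work, as an engineer would, in place of code of your own. Each camera call takes 0.05 s, during which the arm holds its last target. There are 200 camera calls.

## Working session

There is one attempt and no reset: what is moved stays moved. The work goes in short steps, Python scripts to look and compute and a tool call to move; the robot and the scene stay as the last step left them, time stands still between calls to the robot, and variables do not carry over. Pictures are saved under pics/ and viewed, at most 10 in all, crops included, and the job is handed in when it is done.

Besides the shell and the picture viewer there is one more tool, called as a command line: name --argument value ..., lists and objects as JSON in quotes. send_rows: Moves the arm, as the interface text tells. Its arguments: {"type":"object","properties":{"series":{"type":"array","items":{"type":"object","properties":{"ax":{"type":"number"},"ay":{"type":"number"},"az":{"type":"number"},"dx":{"type":"number"},"dy":{"type":"number"},"dz":{"type":"number"},"hand":{"type":"number"}}}}},"required":["series"]}

```bash
mkdir -p pics; python3 - <<'E'
from cell import *
import cv2,pickle
s=read_state();print(s)
d={}
for n in("scene","top"):
    i=get_image(n);d[n]=i;cv2.imwrite(f"pics/{n}0.png",i["pixels"][:,:,::-1]);print(n,i["mtx"],i["k1"],i["R"],i["t"])
pickle.dump(d,open("d0.pkl","wb"))
E
```

```text
{'clock': 0.0, 'qpos': array([-1.17776268,  0.62935885,  0.03841721,  1.51839284, -0.02700858,
        0.99630804, -0.02000862]), 'qd': array([-1.28223884e-03,  7.12455353e-04,  2.17615324e-03,  3.38019190e-04,
        1.74831449e-05, -5.64416393e-04,  3.94425865e-04]), 'tau': array([ 9.22257968e-04, -5.63386273e+01,  1.22690152e+00, -1.93446475e+01,
        1.11490890e-02,  1.04197883e-02, -6.05269435e-06]), 'eef_pos': array([287.56090906, 582.21257757, 230.37246038]), 'tool_rot': array([-3.13964270e+00,  5.34125399e-06,  2.68276517e+00]), 'force': array([0.59618027, 0.12810003, 0.4587649 ]), 'torque': array([-0.01144472, -0.03792404,  0.01445044]), 'gripper_force': 0.0, 'width': 85.39987629366796}
scene [[442.46123515   0.         319.2777056 ]
 [  0.         442.46123515 244.64600309]
 [  0.           0.           1.        ]] -0.0911671076045232 [[ 0.56067958 -0.8278674  -0.01655232]
 [-0.36910593 -0.23198593 -0.89996852]
 [ 0.74121469  0.51070353 -0.43564054]] [-346.24856612  317.99162778  639.43735595]
top [[598.80587755   0.         313.91305626]
 [  0.         598.80587755 234.31772759]
 [  0.           0.           1.        ]] -0.15857454603541052 [[ 0.02055635 -0.9995927   0.0197956 ]
 [-0.99482952 -0.02242002 -0.09905338]
 [ 0.09945686 -0.01765707 -0.9948852 ]] [ -63.97629402  587.38585544 1358.37887003]
```

View pics/scene0.png

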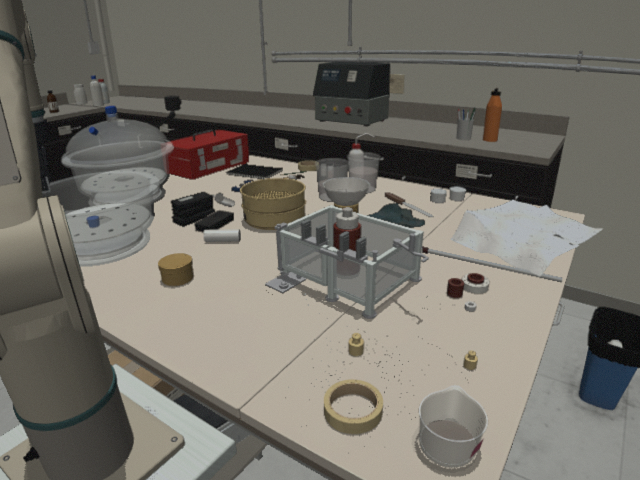

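View pics/top0.png

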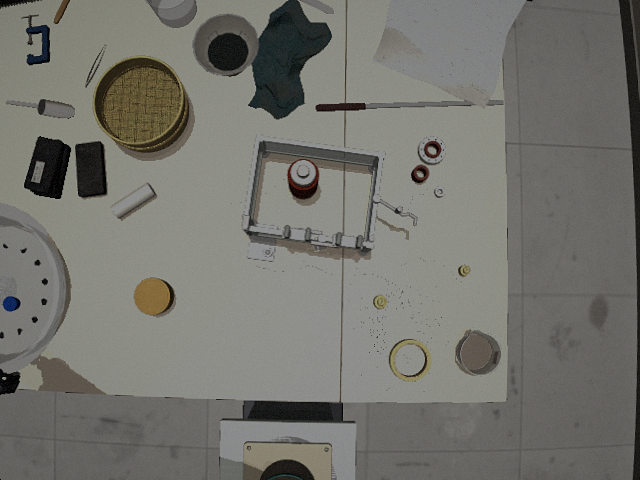

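The top view shows the guard at about (245–382, 138–250), with the gate plates at about (287–360, 235) and the hook arm running from (378,200) to (415,218). The tin is at (154,296), and the weights are at (380,301) and (464,270). I'll zoom in on both views.

```bash
python3 - <<'E'
import cv2,pickle,numpy as np
d=pickle.load(open("d0.pkl","rb"))
a=d["top"]["pixels"][130:260,235:435,::-1]
b=d["scene"]["pixels"][195:320,260:460,::-1]
cv2.imwrite("pics/z0.png",cv2.resize(a,None,fx=4,fy=4,interpolation=2))
cv2.imwrite("pics/z1.png",cv2.resize(b,None,fx=4,fy=4,interpolation=2))
E
```

```text
(no output)
```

View pics/z0.png

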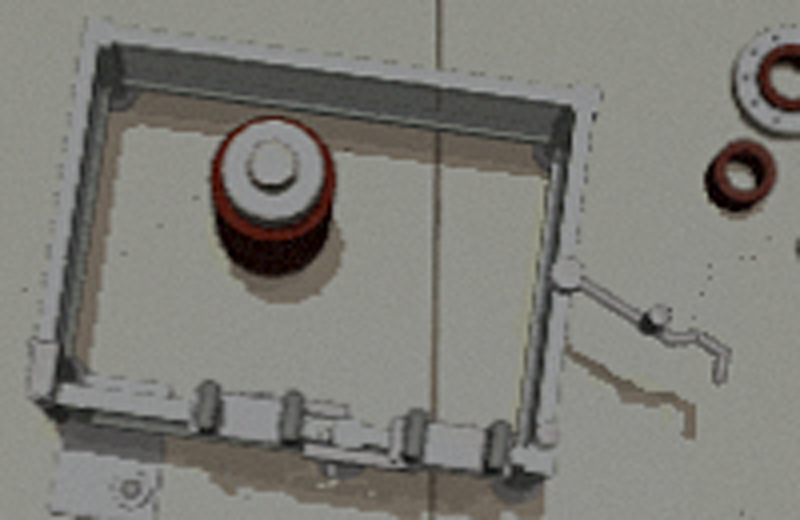

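View pics/z1.png

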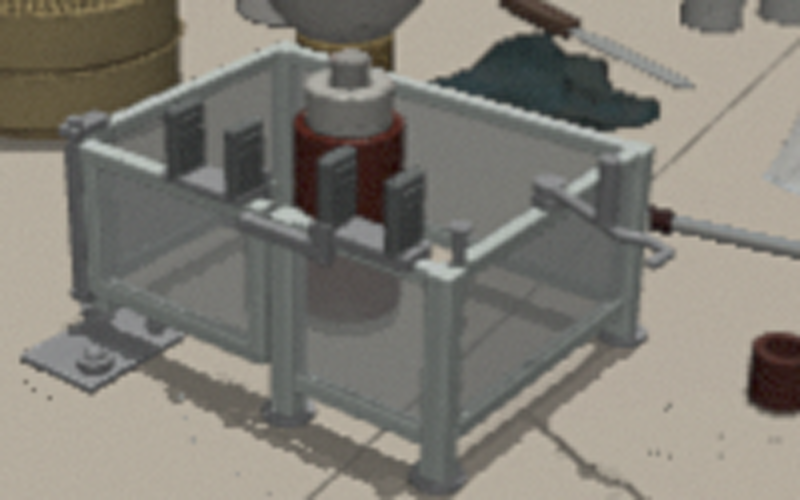

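The zooms show the plate tops in z0 at about (208,404), (292,414), (414,434) and (497,446), the pivot at (568,272) and the peg top at (659,314). In z1 the plate tops are at (185,108), (243,127), (338,155) and (405,178), and the peg top is at (610,158). I'll triangulate from these pairs.

```bash
cat > h.py <<'E'
import cv2,numpy as np
def ray(im,uv):
    m=im["mtx"];n=cv2.undistortPoints(np.array([[uv]],float),m,np.array([im["k1"],0,0,0.]))[0,0]
    # k1 model r->r(1+k1 r^2) is OpenCV's
    R=np.array(im["R"]);t=np.array(im["t"]);C=-R.T@t;v=R.T@np.array([n[0],n[1],1]);return C,v/np.linalg.norm(v)
def onz(im,uv,z):
    C,v=ray(im,uv);return C+v*(z-C[2])/v[2]
def tri(a,ua,b,ub):
    A,v=ray(a,ua);B,w=ray(b,ub);s=np.linalg.lstsq(np.c_[v,-w],B-A,rcond=None)[0]
    p,q=A+v*s[0],B+w*s[1];return (p+q)/2,np.linalg.norm(p-q)
E
python3 - <<'E'
from h import *;import pickle
np.set_printoptions(precision=1,suppress=True)
d=pickle.load(open("d0.pkl","rb"));T,S=d["top"],d["scene"]
top=lambda p:(p[0]/4+235-.4,p[1]/4+130-.4); sc=lambda p:(p[0]/4+260-.4,p[1]/4+195-.4)
P=dict(p1=((208,404),(185,108),176),p2=((292,414),(243,127),176),p3=((414,434),(338,155),176),p4=((497,446),(405,178),176),
 peg=((659,314),(610,158),179),piv=((568,272),(548,182),145),stud=((548,432),(460,225),150))
W={}
for k,(a,b,z) in P.items():
    p,e=tri(T,top(a),S,sc(b));W[k]=onz(T,top(a),z);print(k,p,e,W[k])
# guard fit: plates y centres: gate 0.13-.106=.024 -> +16+24=40, 24-28=-4 ; post -69,-113
G=np.array([[0,40],[0,-4],[0,-69],[0,-113],[100,-140]]);Q=np.array([W[k][:2] for k in("p1","p2","p3","p4","piv")])
gm,qm=G.mean(0),Q.mean(0);H=(G-gm).T@(Q-qm);th=np.arctan2(H[0,1]-H[1,0],H[0,0]+H[1,1])
R=np.array([[np.cos(th),-np.sin(th)],[np.sin(th),np.cos(th)]]);o=qm-R@gm
print("th",th,"o",o,"res",(Q-(G@R.T+o)))
pg=R.T@(W["peg"][:2]-o);print("peg in guard",pg,"r",np.hypot(*(pg-[100,-140])),"ang",np.arctan2(-(pg[1]+140),-(pg[0]-100)))
for n,c,z in(("tin",(154,296),52),("w",(380,301),40),("ws",(464,270),32)):
    w=onz(T,c,z);print(n,w,R.T@(w[:2]-o))
np.save("g.npy",[*o,th])
for n,g in dict(pegclosed=(48,-140),post=(0,-97),gate=(0,24),hinge=(0,130),piv=(100,-140)).items(): print(n,R@np.array(g)+o)
E
```

```text
p1 [580.9   8.3 170.8] 0.2513405617411357 [580.5   8.1 176. ]
p2 [576.4 -35.  170.8] 1.4345930074560909 [576.3 -35.6 176. ]
p3 [567.9 -99.7 172.6] 1.1522129152688918 [567.3 -99.  176. ]
p4 [ 562.6 -143.1  172.1] 1.1501663142857563 [ 562.  -142.3  176. ]
peg [ 633.1 -226.4  176.4] 0.3617786037165875 [ 632.8 -226.1  179. ]
piv [ 659.5 -181.8  141. ] 2.051081184152705 [ 659.4 -182.2  145. ]
stud [ 572.4 -171.7  148.7] 0.49409385269439093 [ 572.4 -171.8  150. ]
th -0.12012270664897777 o [576.1 -31. ] res [[-0.4 -0.6]
 [ 0.7 -0.6]
 [-0.5  0.5]
 [-0.6  0.9]
 [ 0.8 -0.2]]
peg in guard [  79.7 -186.9] r 51.08054146384133 ang 1.1621304498785707
tin [437.2 310.1  52. ] [-178.8  322. ]
w [ 437.6 -205.6   40. ] [-116.5 -189.9]
ws [ 512.5 -403.8   32. ] [ -18.4 -377.7]
pegclosed [ 606.9 -175.8]
post [ 564.4 -127.3]
gate [578.9  -7.2]
hinge [591.6  98. ]
piv [ 658.6 -182. ]
```

```bash
cat > mv.py <<'E'
import sys
from cell import read_state
import numpy as np
from scipy.spatial.transform import Rotation as Ro
# usage: mv.py x y z yaw [more quadruples]; measured pose used as reference
s=read_state();R=Ro.from_euler("xyz",s["tool_rot"])
v=np.array(sys.argv[1:],float).reshape(-1,4)
print("clk %.2f"%s["clock"],np.round(s["eef_pos"],1),np.round(s["tool_rot"],3),"F",np.round(s["force"],1),"w %.1f gf %.1f"%(s["width"],s["gripper_force"]),"q",np.round(s["qpos"],2))
for a in v:
    d=R.inv().apply(a[:3]-s["eef_pos"])/10
    r=(R.inv()*Ro.from_euler("xyz",[np.pi,0,a[3]])).as_rotvec()
    print("d",np.round(d,2),"a",np.round(r,3))
E
python3 mv.py 633 -226 230 3.57
```

```text
clk 0.10 [287.6 582.3 230.5] [-3.14   0.     2.683] F [ 0.3 -0.5 -0.4] w 85.4 gf 0.0 q [-1.18  0.63  0.04  1.52 -0.03  1.   -0.02]
d [-66.77 -57.17   0.15] a [-0.002 -0.001 -0.887]
```

send_rows --series '[{"dx": -66.8, "dy": -57.2, "dz": 0, "az": -0.887, "hand": 0.5}, {"dx": -66.8, "dy": -57.2, "dz": 0, "az": -0.887, "hand": 0.5}, {"dx": -66.8, "dy": -57.2, "dz": 0, "az": -0.887, "hand": 0.5}, {"dx": -66.8, "dy": -57.2, "dz": 0, "az": -0.887, "hand": 0.5}, {"dx": -66.8, "dy": -57.2, "dz": 0, "az": -0.887, "hand": 0.5}, {"dx": -66.8, "dy": -57.2, "dz": 0, "az": -0.887, "hand": 0.5}, {"dx": -66.8, "dy": -57.2, "dz": 0, "az": -0.887, "hand": 0.5}, {"dx": -66.8, "dy": -57.2, "dz": 0, "az": -0.887, "hand": 0.5}, {"dx": -66.8, "dy": -57.2, "dz": 0, "az": -0.887, "hand": 0.5}, {"dx": -66.8, "dy": -57.2, "dz": 0, "az": -0.887, "hand": 0.5}]'

```text
invalid input at $.series[0]: expected keys ax, ay, az, dx, dy, dz, hand
```

```bash
python3 mv.py 633 -226 230 3.57
```

```text
clk 0.10 [287.6 582.3 230.5] [-3.14   0.     2.683] F [ 0.3 -0.5 -0.4] w 85.4 gf 0.0 q [-1.18  0.63  0.04  1.52 -0.03  1.   -0.02]
d [-66.77 -57.17   0.15] a [-0.002 -0.001 -0.887]
```

send_rows --series '[{"ax": 0, "ay": 0, "az": -0.887, "dx": -66.8, "dy": -57.2, "dz": 0, "hand": 0.5}, {"ax": 0, "ay": 0, "az": -0.887, "dx": -66.8, "dy": -57.2, "dz": 0, "hand": 0.5}, {"ax": 0, "ay": 0, "az": -0.887, "dx": -66.8, "dy": -57.2, "dz": 0, "hand": 0.5}, {"ax": 0, "ay": 0, "az": -0.887, "dx": -66.8, "dy": -57.2, "dz": 0, "hand": 0.5}, {"ax": 0, "ay": 0, "az": -0.887, "dx": -66.8, "dy": -57.2, "dz": 0, "hand": 0.5}, {"ax": 0, "ay": 0, "az": -0.887, "dx": -66.8, "dy": -57.2, "dz": 0, "hand": 0.5}, {"ax": 0, "ay": 0, "az": -0.887, "dx": -66.8, "dy": -57.2, "dz": 0, "hand": 0.5}, {"ax": 0, "ay": 0, "az": -0.887, "dx": -66.8, "dy": -57.2, "dz": 0, "hand": 0.5}, {"ax": 0, "ay": 0, "az": -0.887, "dx": -66.8, "dy": -57.2, "dz": 0, "hand": 0.5}, {"ax": 0, "ay": 0, "az": -0.887, "dx": -66.8, "dy": -57.2, "dz": 0, "hand": 0.5}]'

```text
clock: 1.1
eef_pos: [484.6, 121.0, 231.2]
tool_rot: [3.141, -0.0, -2.713]
force: [1.4, 0.6, 0.0]
width: 42.5
gripper_force: 0.0
```

```bash
python3 mv.py 633 -226 230 3.57
```

```text
clk 1.10 [484.6 121.  231.2] [ 3.141 -0.    -2.713] F [1.4 0.6 0. ] w 42.5 gf 0.0 q [-0.17  0.42 -0.18  1.93  0.1   0.81  1.59]
d [  0.91 -37.73   0.12] a [ 0. -0. -0.]
```

send_rows --series '[{"ax": 0, "ay": 0, "az": 0, "dx": 0.9, "dy": -37.7, "dz": 0, "hand": 0.5}, {"ax": 0, "ay": 0, "az": 0, "dx": 0.9, "dy": -37.7, "dz": 0, "hand": 0.5}, {"ax": 0, "ay": 0, "az": 0, "dx": 0.9, "dy": -37.7, "dz": 0, "hand": 0.5}, {"ax": 0, "ay": 0, "az": 0, "dx": 0.9, "dy": -37.7, "dz": 0, "hand": 0.5}, {"ax": 0, "ay": 0, "az": 0, "dx": 0.9, "dy": -37.7, "dz": 0, "hand": 0.5}, {"ax": 0, "ay": 0, "az": 0, "dx": 0.9, "dy": -37.7, "dz": 0, "hand": 0.5}, {"ax": 0, "ay": 0, "az": 0, "dx": 0.9, "dy": -37.7, "dz": 0, "hand": 0.5}, {"ax": 0, "ay": 0, "az": 0, "dx": 0.9, "dy": -37.7, "dz": 0, "hand": 0.5}, {"ax": 0, "ay": 0, "az": 0, "dx": 0.9, "dy": -37.7, "dz": 0, "hand": 0.5}, {"ax": 0, "ay": 0, "az": 0, "dx": 0.9, "dy": -37.7, "dz": 0, "hand": 0.5}]'

```text
clock: 2.1
eef_pos: [632.1, -223.6, 230.3]
tool_rot: [3.14, -0.001, -2.714]
force: [-0.0, -0.8, -0.3]
width: 42.8
gripper_force: 0.0
```

```bash
python3 mv.py 633 -226 152 3.57; python3 - <<'E'
from cell import *;import cv2,pickle
from h import *
i=get_image("wrist");pickle.dump(i,open("w1.pkl","wb"));im=i["pixels"][:,:,::-1].copy()
cv2.imwrite("pics/w1.png",im)
R,t=np.array(i["R"]),np.array(i["t"])
for X in([632.8,-226,179],[658.6,-182,145]):
    c=R@X+t;r=c[:2]/c[2];r=r*(1+i["k1"]*(r@r));print(i["mtx"][:2,:2]@r+i["mtx"][:2,2])
E
```

```text
clk 2.10 [ 632.1 -223.6  230.3] [ 3.140e+00 -1.000e-03 -2.714e+00] F [-0.  -0.8 -0.3] w 42.8 gf 0.0 q [ 0.38  0.66 -0.14  1.45  0.1   1.04  2.21]
d [ 0.01 -0.27  7.83] a [ 0.002 -0.001 -0.001]
[312.58792134 275.09898685]
[359.48469505 316.00083865]
```

View pics/w1.png

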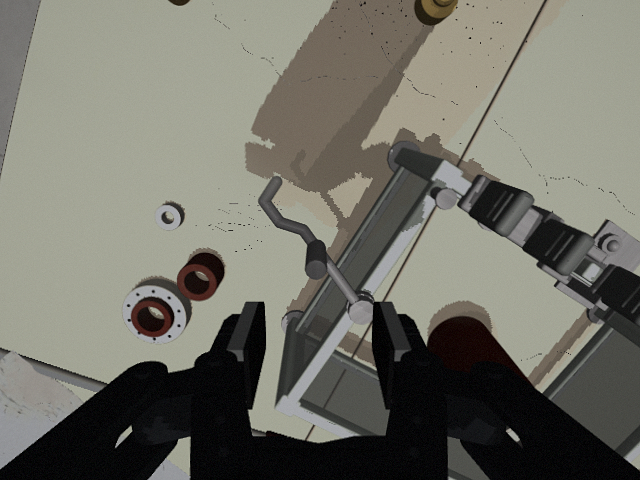

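The wrist view puts the peg top at about (316,270) against a predicted (313,275), so the measurement agrees. The fingers straddle the peg, so I'll descend and work out the arc.

send_rows --series '[{"ax": 0, "ay": 0, "az": 0, "dx": 0, "dy": -0.2, "dz": 4, "hand": 0.5}, {"ax": 0, "ay": 0, "az": 0, "dx": 0, "dy": -0.2, "dz": 7.8, "hand": 0.5}, {"ax": 0, "ay": 0, "az": 0, "dx": 0, "dy": -0.2, "dz": 7.8, "hand": 0.5}, {"ax": 0, "ay": 0, "az": 0, "dx": 0, "dy": -0.2, "dz": 7.8, "hand": 0.72}, {"ax": 0, "ay": 0, "az": 0, "dx": 0, "dy": -0.2, "dz": 7.8, "hand": 0.72}]'

```text
clock: 2.65
eef_pos: [635.2, -224.9, 155.8]
tool_rot: [-3.139, 0.003, -2.712]
force: [-0.0, -0.0, 0.4]
width: 24.0
gripper_force: 0.0
```

```bash
python3 - <<'E' > a.txt
import numpy as np
x,y,th=np.load("g.npy");R=np.array([[np.cos(th),-np.sin(th)],[np.sin(th),np.cos(th)]])
L=[]
for a,o,yw in((1.0,4,3.57),(.8,5,3.57),(.6,6,3.5),(.45,7,3.42),(.3,7,3.34),(.15,8,3.26),(0,8,3.18),(0,10,3.1)):
    p=R@np.array([100-52*np.cos(a)-o*np.sin(a),-140-52*np.sin(a)+o*np.cos(a)])+[x,y];L+=[p[0],p[1],152,yw]
print(*L)
E
python3 mv.py $(cat a.txt)
```

```text
clk 2.65 [ 635.2 -224.9  155.8] [-3.139e+00  3.000e-03 -2.712e+00] F [-0.  -0.   0.4] w 24.0 gf 0.0 q [ 0.38  0.74 -0.14  1.52  0.12  0.89  2.2 ]
d [0.94 1.03 0.37] a [-0.002  0.003  0.001]
d [1.25 2.13 0.37] a [-0.002  0.003  0.001]
d [1.31 3.27 0.37] a [-0.002  0.003  0.071]
d [1.19 4.14 0.36] a [-0.002  0.003  0.151]
d [0.95 4.89 0.36] a [-0.002  0.003  0.231]
d [0.56 5.69 0.36] a [-0.002  0.003  0.311]
d [0.1  6.33 0.36] a [-0.002  0.003  0.391]
d [-0.    6.5   0.36] a [-0.001  0.004  0.471]
```

send_rows --series '[{"ax": 0, "ay": 0, "az": 0, "dx": 0.8, "dy": 1.0, "dz": 0, "hand": 0.72}, {"ax": 0, "ay": 0, "az": 0, "dx": 1.1, "dy": 2.1, "dz": 0, "hand": 0.72}, {"ax": 0, "ay": 0, "az": 0.07, "dx": 1.1, "dy": 3.3, "dz": 0, "hand": 0.72}, {"ax": 0, "ay": 0, "az": 0.15, "dx": 1.0, "dy": 4.1, "dz": 0, "hand": 0.72}, {"ax": 0, "ay": 0, "az": 0.23, "dx": 0.8, "dy": 4.9, "dz": 0, "hand": 0.72}, {"ax": 0, "ay": 0, "az": 0.31, "dx": 0.4, "dy": 5.7, "dz": 0, "hand": 0.72}, {"ax": 0, "ay": 0, "az": 0.39, "dx": 0, "dy": 6.3, "dz": 0, "hand": 0.72}, {"ax": 0, "ay": 0, "az": 0.47, "dx": -0.1, "dy": 6.5, "dz": 0, "hand": 0.72}, {"ax": 0, "ay": 0, "az": 0.47, "dx": -0.1, "dy": 6.6, "dz": 0, "hand": 0.72}, {"ax": 0, "ay": 0, "az": 0.47, "dx": -0.1, "dy": 6.6, "dz": 0, "hand": 0.72}]'

```text
clock: 3.65
eef_pos: [608.1, -169.2, 154.9]
tool_rot: [-3.135, 0.005, 3.098]
force: [2.8, -7.4, -4.4]
width: 24.2
gripper_force: 4.2
```

```bash
python3 mv.py 606.9 -167 152 3.1
```

```text
clk 3.65 [ 608.1 -169.2  154.9] [-3.135  0.005  3.098] F [ 2.8 -7.4 -4.4] w 24.2 gf 4.2 q [0.22 0.68 0.   1.65 0.   0.8  1.75]
d [0.13 0.22 0.29] a [-0.006  0.005 -0.002]
```

send_rows --series '[{"ax": 0, "ay": 0, "az": 0, "dx": 0, "dy": 0.3, "dz": 0, "hand": 0.72}, {"ax": 0, "ay": 0, "az": 0, "dx": 0, "dy": 0.3, "dz": 0, "hand": 0.72}, {"ax": 0, "ay": 0, "az": 0, "dx": 0, "dy": 0.3, "dz": 0, "hand": 0.72}, {"ax": 0, "ay": 0, "az": 0, "dx": 0, "dy": 0.3, "dz": 0, "hand": 0.72}, {"ax": 0, "ay": 0, "az": 0, "dx": 0, "dy": -0.4, "dz": 0, "hand": 0.5}, {"ax": 0, "ay": 0, "az": 0, "dx": 0, "dy": -0.4, "dz": 0, "hand": 0.5}, {"ax": 0, "ay": 0, "az": 0, "dx": 0, "dy": -0.4, "dz": -5, "hand": 0.5}, {"ax": 0, "ay": 0, "az": 0, "dx": 0, "dy": -0.4, "dz": -8, "hand": 0.3}, {"ax": 0, "ay": 0, "az": 0, "dx": 0, "dy": -0.4, "dz": -8, "hand": 0}, {"ax": 0, "ay": 0, "az": 0, "dx": 0, "dy": -0.4, "dz": -8, "hand": 0}]'

```text
clock: 4.65
eef_pos: [607.3, -167.7, 234.5]
tool_rot: [3.141, 0.002, 3.101]
force: [0.0, 0.6, -0.9]
width: 83.4
gripper_force: 0.0
```

```bash
python3 mv.py 564.5 -127 232 3.02; python3 - <<'E'
from cell import *;import cv2,pickle
from h import *
W=get_image("wrist");i=get_image("top");pickle.dump((W,i),open("w2.pkl","wb"))
a=cv2.resize(W["pixels"],(800,600));cv2.imwrite("pics/w2.png",a[:,:,::-1])
E
```

```text
clk 4.65 [ 607.3 -167.7  234.5] [3.141e+00 2.000e-03 3.101e+00] F [ 0.   0.6 -0.9] w 83.4 gf 0.0 q [ 0.22  0.59  0.    1.57 -0.    0.97  1.76]
d [4.44 3.9  0.24] a [0.001 0.002 0.081]
```

View pics/w2.png

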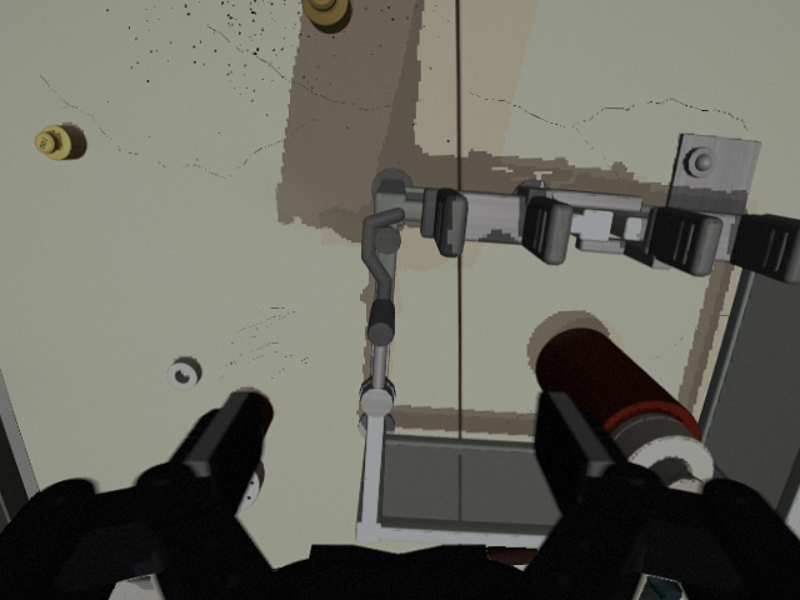

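The hook now lies along the rail, with its bent end round the stud at (388,238), so it's closed. Next is the post catch.

```bash
python3 mv.py 559.5 -126.7 147 3.0215
```

```text
clk 4.75 [ 606.1 -168.   232.5] [ 3.141e+00 -2.000e-03  3.101e+00] F [ 0.4 -0.2 -0.7] w 85.6 gf 0.0 q [ 0.23  0.6   0.    1.58 -0.    0.97  1.76]
d [4.81 3.92 8.57] a [ 0.001 -0.002  0.079]
```

send_rows --series '[{"ax": 0, "ay": 0, "az": 0.04, "dx": 2.4, "dy": 2.0, "dz": 0, "hand": 0}, {"ax": 0, "ay": 0, "az": 0.079, "dx": 4.8, "dy": 3.9, "dz": 0, "hand": 0}, {"ax": 0, "ay": 0, "az": 0.079, "dx": 4.8, "dy": 3.9, "dz": 0, "hand": 0}, {"ax": 0, "ay": 0, "az": 0.079, "dx": 4.8, "dy": 3.9, "dz": 3, "hand": 0}, {"ax": 0, "ay": 0, "az": 0.079, "dx": 4.8, "dy": 3.9, "dz": 6, "hand": 0}, {"ax": 0, "ay": 0, "az": 0.079, "dx": 4.8, "dy": 3.9, "dz": 8.5, "hand": 0}, {"ax": 0, "ay": 0, "az": 0.079, "dx": 4.8, "dy": 3.9, "dz": 8.5, "hand": 0}, {"ax": 0, "ay": 0, "az": 0.079, "dx": 4.8, "dy": 3.9, "dz": 8.5, "hand": 0}]'

```text
clock: 5.55
eef_pos: [560.4, -128.1, 147.8]
tool_rot: [3.141, -0.002, 3.021]
force: [-0.0, -0.0, -0.4]
width: 85.3
gripper_force: 0.0
```

```bash
python3 mv.py 559.5 -126.7 147 3.0215
```

```text
clk 5.55 [ 560.4 -128.1  147.8] [ 3.141e+00 -2.000e-03  3.021e+00] F [-0.  -0.  -0.4] w 85.3 gf 0.0 q [ 0.17  0.63  0.02  1.81 -0.01  0.7   1.64]
d [0.1  0.13 0.08] a [ 0.    -0.002 -0.001]
```

send_rows --series '[{"ax": 0, "ay": 0, "az": 0, "dx": 0, "dy": 0.1, "dz": 0, "hand": 0.3}, {"ax": 0, "ay": 0, "az": 0, "dx": 0, "dy": 0.1, "dz": 0, "hand": 0.45}, {"ax": 0, "ay": 0, "az": 0, "dx": 0, "dy": 0.1, "dz": 0, "hand": 0.55}, {"ax": 0, "ay": 0, "az": 0, "dx": 0, "dy": 0.1, "dz": 0, "hand": 0.6}, {"ax": 0, "ay": 0, "az": 0, "dx": 0, "dy": 0.1, "dz": 0, "hand": 0.6}, {"ax": 0, "ay": 0, "az": 0, "dx": 0, "dy": 0.1, "dz": 0, "hand": 0.6}, {"ax": 0, "ay": 0, "az": 0, "dx": 0, "dy": 0.1, "dz": 0, "hand": 0.6}]'

```text
clock: 6.25
eef_pos: [561.8, -127.9, 150.5]
tool_rot: [-3.14, 0.004, 3.022]
force: [-1.2, 0.7, 8.6]
width: 39.5
gripper_force: 65.3
```

```bash
python3 mv.py 559.5 -126.7 147 3.0215
```

```text
clk 6.25 [ 561.8 -127.9  150.5] [-3.14   0.004  3.022] F [-1.2  0.7  8.6] w 39.5 gf 65.3 q [ 0.16  0.62  0.02  1.81 -0.01  0.7   1.64]
d [0.25 0.09 0.35] a [-0.002  0.004  0.001]
```

Width is 39.5 mm at 65 N of grip, so the post catch is fully squeezed. I'll release, rise and go over the handle.

send_rows --series '[{"ax": 0, "ay": 0, "az": 0, "dx": 0, "dy": 0.1, "dz": 0, "hand": 0.3}, {"ax": 0, "ay": 0, "az": 0, "dx": 0, "dy": 0.1, "dz": 0, "hand": 0}, {"ax": 0, "ay": 0, "az": 0, "dx": 0, "dy": 0.1, "dz": 0, "hand": 0}, {"ax": 0, "ay": 0, "az": 0, "dx": 0, "dy": 0.1, "dz": -4, "hand": 0}, {"ax": 0, "ay": 0, "az": 0, "dx": 0, "dy": 0.1, "dz": -7, "hand": 0}, {"ax": 0, "ay": 0, "az": 0, "dx": 0, "dy": 0.1, "dz": -7, "hand": 0}, {"ax": 0, "ay": 0, "az": 0, "dx": -0.3, "dy": 5, "dz": -7, "hand": 0}, {"ax": 0, "ay": 0, "az": 0, "dx": -0.5, "dy": 9, "dz": -7, "hand": 0}, {"ax": 0, "ay": 0, "az": 0, "dx": -0.5, "dy": 12.1, "dz": -7, "hand": 0}, {"ax": 0, "ay": 0, "az": 0, "dx": -0.5, "dy": 12.1, "dz": -7, "hand": 0}]'

```text
clock: 7.25
eef_pos: [580.1, -0.9, 217.3]
tool_rot: [3.138, -0.002, 3.029]
force: [0.7, 0.4, -0.7]
width: 85.4
gripper_force: 0.0
```

```bash
python3 mv.py 578.9 -7.2 148 3.0215; python3 - <<'E'
from cell import *;import cv2,pickle
from h import *
W=get_image("wrist")
i=get_image("top");pickle.dump((W,i),open("w3.pkl","wb"))
S=get_image("scene")["pixels"][195:320,260:460]
cv2.imwrite("pics/s3.png",np.vstack([cv2.resize(W["pixels"],(400,300)),cv2.resize(S,(400,250))])[:,:,::-1])
E
```

```text
clk 7.25 [580.1  -0.9 217.3] [ 3.138e+00 -2.000e-03  3.029e+00] F [ 0.7  0.4 -0.7] w 85.4 gf 0.0 q [-0.05  0.54  0.02  1.73 -0.02  0.87  1.43]
d [ 0.04 -0.66  6.93] a [ 0.004 -0.002  0.007]
```

View pics/s3.png

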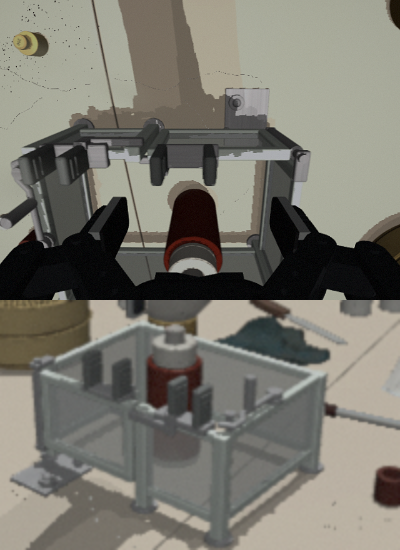

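The picture shows the post plates squeezed together, the hook closed and the fingers above the handle plates. I'll descend on the handle.

send_rows --series '[{"ax": 0, "ay": 0, "az": 0, "dx": 0, "dy": 0, "dz": 0, "hand": 0}, {"ax": 0, "ay": 0, "az": 0, "dx": 0, "dy": 0, "dz": 3, "hand": 0}, {"ax": 0, "ay": 0, "az": 0, "dx": 0, "dy": 0, "dz": 5, "hand": 0}, {"ax": 0, "ay": 0, "az": 0, "dx": 0, "dy": 0, "dz": 6.9, "hand": 0}, {"ax": 0, "ay": 0, "az": 0, "dx": 0, "dy": 0, "dz": 6.9, "hand": 0}, {"ax": 0, "ay": 0, "az": 0, "dx": 0, "dy": 0, "dz": 6.9, "hand": 0}]'

```text
clock: 8.0
eef_pos: [580.2, -8.8, 149.4]
tool_rot: [-3.141, -0.0, 3.019]
force: [-0.5, 0.0, 0.1]
width: 85.8
gripper_force: 0.0
```

```bash
python3 mv.py 578.9 -7.2 147 3.0215
```

```text
clk 8.00 [580.2  -8.8 149.4] [-3.141 -0.     3.019] F [-0.5  0.   0.1] w 85.8 gf 0.0 q [-0.04  0.63  0.02  1.8  -0.01  0.71  1.43]
d [0.14 0.14 0.24] a [-0.    -0.    -0.003]
```

send_rows --series '[{"ax": 0, "ay": 0, "az": 0, "dx": 0.1, "dy": 0.1, "dz": 0.3, "hand": 0.3}, {"ax": 0, "ay": 0, "az": 0, "dx": 0.1, "dy": 0.1, "dz": 0.3, "hand": 0.5}, {"ax": 0, "ay": 0, "az": 0, "dx": 0.1, "dy": 0.1, "dz": 0.3, "hand": 0.7}, {"ax": 0, "ay": 0, "az": 0, "dx": 0.1, "dy": 0.1, "dz": 0.3, "hand": 0.7}, {"ax": 0, "ay": 0, "az": 0, "dx": 0.1, "dy": 0.1, "dz": 0.3, "hand": 0.7}, {"ax": 0, "ay": 0, "az": 0, "dx": 0.1, "dy": 0.1, "dz": 0.3, "hand": 0.7}, {"ax": 0, "ay": 0, "az": 0, "dx": 0.1, "dy": 0.1, "dz": 0.3, "hand": 0.7}]'

```text
clock: 8.7
eef_pos: [580.1, -7.2, 148.4]
tool_rot: [-3.141, 0.003, 3.022]
force: [-1.3, -0.9, 10.4]
width: 40.5
gripper_force: 61.6
```

```bash
python3 - <<'E' > a.txt
import numpy as np
x,y,th=np.load("g.npy");R=np.array([[np.cos(th),-np.sin(th)],[np.sin(th),np.cos(th)]])
L=[]
for a in np.arange(1,15)*0.1:
    p=R@np.array([-106*np.sin(a),130-106*np.cos(a)])+[x,y];L+=[p[0],p[1],147,3.0215-a]
print(*L)
E
python3 mv.py $(cat a.txt)
```

```text
clk 8.70 [580.1  -7.2 148.4] [-3.141e+00  3.000e-03  3.022e+00] F [-1.3 -0.9 10.4] w 40.5 gf 61.6 q [-0.05  0.63  0.02  1.8  -0.01  0.71  1.43]
d [1.17 0.04 0.14] a [-0.001  0.003  0.1  ]
d [2.22 0.2  0.14] a [-0.001  0.003  0.2  ]
d [3.24 0.46 0.13] a [-0.001  0.003  0.3  ]
d [4.24 0.83 0.13] a [-0.001  0.003  0.4  ]
d [5.19 1.29 0.13] a [-0.     0.003  0.5  ]
d [6.1  1.84 0.13] a [-0.     0.003  0.6  ]
d [6.94 2.48 0.12] a [-0.     0.003  0.7  ]
d [7.72 3.21 0.12] a [0.    0.003 0.8  ]
d [8.41 4.   0.12] a [0.    0.003 0.9  ]
d [9.03 4.86 0.12] a [0.    0.003 1.   ]
d [9.56 5.78 0.11] a [0.    0.003 1.1  ]
d [9.99 6.75 0.11] a [1.0e-03 3.0e-03 1.2e+00]
d [10.32  7.76  0.11] a [1.0e-03 3.0e-03 1.3e+00]
d [10.56  8.79  0.11] a [1.0e-03 3.0e-03 1.4e+00]
```

send_rows --series '[{"ax": 0, "ay": 0, "az": 0.05, "dx": 0.55, "dy": 0, "dz": 0, "hand": 0.7}, {"ax": 0, "ay": 0, "az": 0.1, "dx": 1.1, "dy": 0.05, "dz": 0, "hand": 0.7}, {"ax": 0, "ay": 0, "az": 0.15, "dx": 1.6, "dy": 0.1, "dz": 0, "hand": 0.7}, {"ax": 0, "ay": 0, "az": 0.2, "dx": 2.1, "dy": 0.2, "dz": 0, "hand": 0.7}, {"ax": 0, "ay": 0, "az": 0.25, "dx": 2.65, "dy": 0.33, "dz": 0, "hand": 0.7}, {"ax": 0, "ay": 0, "az": 0.3, "dx": 3.15, "dy": 0.46, "dz": 0, "hand": 0.7}, {"ax": 0, "ay": 0, "az": 0.35, "dx": 3.65, "dy": 0.64, "dz": 0, "hand": 0.7}, {"ax": 0, "ay": 0, "az": 0.4, "dx": 4.15, "dy": 0.83, "dz": 0, "hand": 0.7}, {"ax": 0, "ay": 0, "az": 0.45, "dx": 4.65, "dy": 1.05, "dz": 0, "hand": 0.7}, {"ax": 0, "ay": 0, "az": 0.5, "dx": 5.1, "dy": 1.29, "dz": 0, "hand": 0.7}]'

```text
clock: 9.7
eef_pos: [530.4, 10.3, 148.4]
tool_rot: [-3.141, 0.003, 2.519]
force: [-3.8, -4.8, 13.7]
width: 40.1
gripper_force: 61.3
```

```bash
python3 mv.py $(cat a.txt)|sed -n '1p;6,11p;15p'; python3 - <<'E'
from cell import *;import cv2,numpy as np
S=get_image("scene")["pixels"][180:330,200:460]
cv2.imwrite("pics/s4.png",cv2.resize(S,None,fx=2.5,fy=2.5)[:,:,::-1])
E
```

```text
clk 9.70 [530.4  10.3 148.4] [-3.141e+00  3.000e-03  2.519e+00] F [-3.8 -4.8 13.7] w 40.1 gf 61.3 q [-0.18  0.58  0.17  1.94 -0.15  0.63  1.02]
d [0.12 0.1  0.14] a [-0.001  0.003 -0.003]
d [1.18 0.15 0.14] a [-0.001  0.003  0.097]
d [2.23 0.3  0.13] a [-0.001  0.003  0.197]
d [3.25 0.56 0.13] a [-0.001  0.003  0.297]
d [4.25 0.92 0.13] a [-0.001  0.003  0.397]
d [5.2  1.38 0.12] a [-0.     0.003  0.497]
d [8.43 4.09 0.11] a [0.    0.003 0.897]
```

View pics/s4.png

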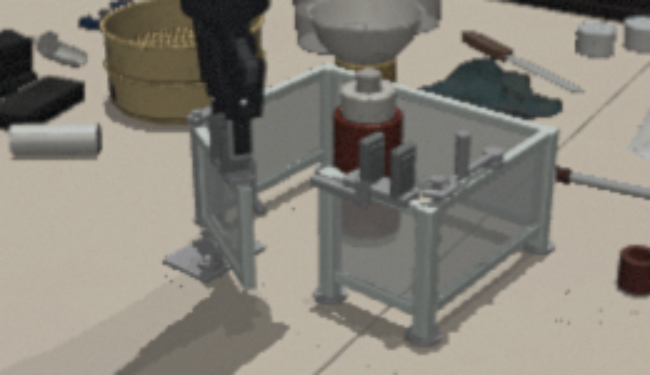

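The gate has swung out in the grip, with its free end at about (245,285) in the crop and the plates still squeezed. I'll continue past the detent.

send_rows --series '[{"ax": 0, "ay": 0, "az": 0.09, "dx": 0.95, "dy": 0.04, "dz": 0, "hand": 0.7}, {"ax": 0, "ay": 0, "az": 0.18, "dx": 1.9, "dy": 0.17, "dz": 0, "hand": 0.7}, {"ax": 0, "ay": 0, "az": 0.27, "dx": 2.85, "dy": 0.38, "dz": 0, "hand": 0.7}, {"ax": 0, "ay": 0, "az": 0.36, "dx": 3.75, "dy": 0.68, "dz": 0, "hand": 0.7}, {"ax": 0, "ay": 0, "az": 0.45, "dx": 4.6, "dy": 1.06, "dz": 0, "hand": 0.7}, {"ax": 0, "ay": 0, "az": 0.54, "dx": 5.45, "dy": 1.5, "dz": 0, "hand": 0.7}, {"ax": 0, "ay": 0, "az": 0.63, "dx": 6.25, "dy": 2.04, "dz": 0, "hand": 0.7}, {"ax": 0, "ay": 0, "az": 0.72, "dx": 7.0, "dy": 2.63, "dz": 0, "hand": 0.7}, {"ax": 0, "ay": 0, "az": 0.81, "dx": 7.7, "dy": 3.3, "dz": 0, "hand": 0.7}, {"ax": 0, "ay": 0, "az": 0.9, "dx": 8.3, "dy": 4.0, "dz": 0, "hand": 0.7}]'

```text
clock: 10.75
eef_pos: [483.7, 90.7, 148.3]
tool_rot: [-3.138, 0.001, 1.613]
force: [-8.8, -7.4, 22.4]
width: 40.4
gripper_force: 60.3
```

```bash
python3 mv.py $(cat a.txt)|sed -n '1p;15p'
```

```text
clk 10.75 [483.7  90.7 148.3] [-3.138e+00  1.000e-03  1.613e+00] F [-8.8 -7.4 22.4] w 40.4 gf 60.3 q [-0.54  0.57  0.44  2.04 -0.41  0.62  0.22]
d [0.19 0.22 0.13] a [-0.004  0.001 -0.008]
```

send_rows --series '[{"ax": 0, "ay": 0, "az": 0, "dx": 0, "dy": 0, "dz": 0, "hand": 0.7}, {"ax": 0, "ay": 0, "az": 0, "dx": 0, "dy": 0, "dz": 0, "hand": 0.7}, {"ax": 0, "ay": 0, "az": 0, "dx": 0, "dy": 0, "dz": 0, "hand": 0.7}, {"ax": 0, "ay": 0, "az": 0, "dx": 0, "dy": 0, "dz": 0, "hand": 0.7}, {"ax": 0, "ay": 0, "az": 0, "dx": 0, "dy": 0, "dz": 0, "hand": 0.7}]'

```text
clock: 11.25
eef_pos: [483.7, 90.4, 148.3]
tool_rot: [-3.138, 0.001, 1.617]
force: [-9.0, -7.5, 23.3]
width: 40.4
gripper_force: 60.2
```

```bash
python3 mv.py $(cat a.txt)|sed -n '1p;15p'; python3 - <<'E'
from cell import *;import cv2,numpy as np
S=get_image("scene")["pixels"][180:360,150:480];T=get_image("top")["pixels"][120:320,140:480]
cv2.imwrite("pics/s5.png",np.vstack([cv2.resize(S,(520,284)),cv2.resize(T,(520,306))])[:,:,::-1])
E
```

```text
clk 11.25 [483.7  90.4 148.3] [-3.138e+00  1.000e-03  1.617e+00] F [-9.  -7.5 23.3] w 40.4 gf 60.2 q [-0.54  0.57  0.44  2.04 -0.41  0.62  0.22]
d [0.21 0.22 0.13] a [-0.004  0.001 -0.005]
```

View pics/s5.png

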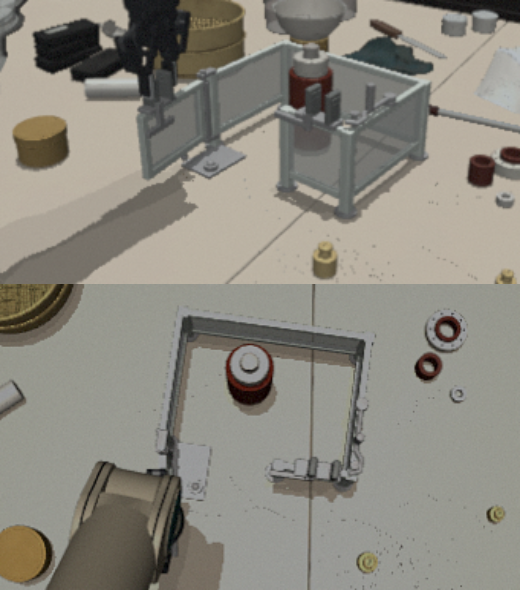

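The gate stands wide open in the grip. The hook is closed, the post plates are still squeezed, the tin and weights haven't moved, and the readings are steady. I'll hand it in.

```bash
python3 -c "
from cell import *;print(finish_job())"
```

```text
the job is handed in; nothing more can be done
None
```

I handed the job in at about 11 s of robot time, with no verdict returned: the hook is closed, the post catch is withdrawn, and the squeezed handle is holding the gate steady at about 80° open; the tin and weights look undisturbed in the last picture.

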